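Go / no-go check of a microscope eyepiece tube

TASK

Check the bore of the clamped white eyepiece tube with the double-ended plug gauge. First slide the gauge's long, slim go end into the bore until it is fully home, and hold its collar against the face of the tube for a second with a light push of about 8 N; then draw it out, turn the gauge end for end and press the short, thick no-go end squarely on the middle of the same bore, again with about 8 N for a second, to confirm that it is refused. Never force the gauge on the tube with more than 25 N; then lay it gently back down in its forked cradle (either way round), let go, and leave the other things where they are.

Things in the scene. Friction and masses are not known exactly. Their poses are not given: they have to be found in the camera images.
- gauge_mid (a point): Centre of the loose plug gauge (0.18-0.29 kg), 150 mm long along its x. Square handle 84 x 16 x 16 mm centred here: take it by its flat sides (across y) in the 28 mm gap between two flanges at x = +-14 to 18 mm (26 mm wide). Collars 30 mm across, 6 mm thick, end the handle. Past the +x collar the go end, 22 mm across, 40 mm long, bevelled nose; past the -x collar the no-go end, 27 mm, 14 mm long.
- go_shoulder (a point): Point on the gauge's axis in the outer face of the collar on the go side, 48 mm from the gauge's centre along its +x; the go end's tip is 40 mm further. This collar face bears on the tube's face when the go end is fully home. Same axes as the gauge.
- nogo_tip (a point): Point on the gauge's axis in the flat tip of the no-go end, 62 mm from the gauge's centre along its -x. Same axes as the gauge.
- bore_axis (a point): Point on the bore's axis in the front face of the fixed clamp block, 75 mm above the table. x is level, along the bore, pointing in; z up. The rigid white tube sticks out of the block towards -x by 12 to 40 mm, varying and not measured: feel for its face. Tube 42 mm across, bore 23.6 mm, right through: the go end has 0.8 mm to spare all round. Block 66 mm wide, top 30 mm above this point.
- cradle_seat (a point): Where the gauge's centre lies when it rests in the fixed cradle, 60 mm above the table. Two forked posts 8 mm thick stand at x = +30 and -30 mm; the handle lies along x on their floors, 8 mm below this point, between prongs 20 mm apart that splay outward and end about 6 mm above this point. Base 90 x 60 mm, 12 mm thick; 52 mm free between the posts. z up.
- objective: Bystander: a small steel objective lens standing upright, 28 mm across, 45 mm high; origin under its centre.
- oil_bottle: Bystander: a small amber bottle, 32 mm across, 75 mm high; origin under its centre.
- eyepiece: Bystander: a black eyepiece standing on its wide end, 34 mm across, 50 mm high; origin under its centre.
- screwdriver: Bystander: a screwdriver lying on the table, 160 mm long along its x axis, under 35 mm high.
- slide_box: Bystander: a grey slide box, 95 x 75 x 34 mm; origin under its centre.
- dish: Bystander: a shallow glass dish, 90 mm across, 16 mm high; origin under its centre.
- pen: Bystander: a red and black pen lying on the table, 130 mm long along its x axis.
There are look-alikes about, which are no part of the job. Of the things shaped like the part that bears gauge_mid, the bare steel one is meant.

How it is judged (in metres and radians):
On the way, in this order (a step that is already met when the one before it is completed fails the run):
1. the go end is fully home: the collar behind it bears on the tube's face with more than 4 N, within 3 mm of the bore's axis and in line with it to 0.06 rad, for 0.3 s (x of go_shoulder in the frame of bore_axis between -0.045 and -0.007 m and y of go_shoulder in the frame of bore_axis between -0.003 and 0.003 m and z of go_shoulder in the frame of bore_axis between -0.003 and 0.003 m and angle between the x axis of gauge_mid and the x axis of bore_axis, either way round below 0.06 rad and contact force between gauge_c1 and tube above 4 N), for 0.3 s.
2. the no-go end is refused: its flat tip bears on the tube's face with more than 4 N, within 4 mm of the bore's axis and in line with it to 0.08 rad, for 0.4 s (x of nogo_tip in the frame of bore_axis between -0.045 and -0.007 m and y of nogo_tip in the frame of bore_axis between -0.004 and 0.004 m and z of nogo_tip in the frame of bore_axis between -0.004 and 0.004 m and angle between the x axis of gauge_mid and the x axis of bore_axis, either way round below 0.08 rad and contact force between gauge_c4 and tube above 4 N), for 0.4 s.
At the end, for the whole second after the job is handed in: The gauge lies at rest down in both forks of the cradle, either way round: its centre within 11 mm of the seat along the cradle and 3 mm in height, in line with the cradle to 0.15 rad (horizontal distance between gauge_mid and cradle_seat below 0.011 m and z of gauge_mid in the frame of cradle_seat between -0.003 and 0.003 m and angle between the x axis of gauge_mid and the x axis of cradle_seat, either way round below 0.15 rad and linear speed of gauge below 0.02 m/s); the robot touches nothing.
It fails at once if the gauge is forced against the tube with more than 25 N (contact force between gauge and tube above 25 N).
It fails at once if the gauge is dropped or pushed on the cradle with more than 60 N (contact force between gauge and cradle above 60 N).
It fails at once if a bystander is moved by more than 25 mm (distance of any of objective, oil_bottle, eyepiece, screwdriver, slide_box, dish, pen from where it was at the start of the episode above 0.025 m).
It also fails if it takes over 72 s, if anything falls off the work surface, if the arm or the gripper's body presses on something with over 40 N, if the wrist force passes 120 N, or if a joint passes its speed limit or range.

ROBOT

A 6-joint arm with a two-finger parallel gripper is mounted at the origin on the work surface. World frame = base frame: x ahead of the robot, y to its left, z up, the work surface at z = 0. Lengths are in mm, angles in rad, forces in N, time in s.
With the tool pointing down it reaches from about 375 to 975 mm from the base axis. Payload 3.8 kg.
Tool frame: the origin (TCP) lies midway between the tips of the shut fingers; the grasp point (between the pads) lies robot.pinch_z behind it (robot.pinch_z is the distance from the TCP to the grasp point, in mm); z points along the fingers, y is the direction in which the jaws open and shut (so a half turn about z gives the same grasp; the last joint's range is limited). The gripper opens to 88 mm and grips with 3 to 60 N. Pads are 18 mm wide; open, the fingers measure 123 mm over their backs; the gripper's body (75 mm by 187 mm) begins 45 mm behind the grasp point.
Start: joints at [1.288, 0.264, 1.604, -0, 1.274, -0.037], TCP at [164.247, 654.707, 238.706] pointing down, gripper open.
Joint ranges: [-2.63, 2.63], [-0.94, 2.18], [0.31, 2.57], [-1.31, 4.45], [0, 2.66], [-2.55, 2.55]. Speed limits (rad/s): [2.57, 2.57, 3.14, 3.14, 3.14, 3.14].

INTERFACE

Orientations are given as a 3x3 rotation matrix whose columns are the frame's x, y, z axes.
In Python, from bench import robot gives the robot as it stands.
- The arm moves only by the tool servo_tool, never from a script. Its argument "series" is a list of rows, each a list of 7 numbers: the opening, from -1 (shut) to 1 (fully open), so that 0 is half open, then the shift along the tool's x, y, z in mm, then the turn, a rotation vector about the tool's x, y, z in rad. A call has 1 to 10 rows; each row is the pose to reach, as a shift and turn from the pose commanded when the call began, along the tool's axes at that moment; what a row does not reach only later rows make up. A row lasts 1/12 s, in which the tool goes at most 41.7 mm and 7.16 degrees, less where a joint would pass 70% of its speed; a pose out of reach is approached as far as the arm can. A call with a gripper value outside its range is refused whole. The fingers move at their own pace and stop on an object; the grip force is fixed at half the most. Time passes only in rows, so rows that repeat a pose let the fingers close. It gives the time, the measured TCP pose, the force and the opening at its end, in the units of the state.
- robot.get_state(): the state, without advancing time (a new reading comes with each control period).
- robot.snapshot(name): name is "scene" or "side" or "wrist"; returns the picture (384x512x3 uint8, blue, green, red); there is no depth.
- robot.calibration(name): a dict with "mtx" (3x3 intrinsics, pixels), "eye" and "orientation" of the camera in the world; the wrist camera has in their place "hand_eye" (4x4, takes a point from camera to tool coordinates, whose origin is the TCP and whose axes are the flange's). Camera axes: x right, y down, z forward; pixel columns grow to the right and rows downward; lengths in mm; the calibration is good to about 2 mm. A picture is of the moment at which its call begins: read the wrist's pose just before it. calibration takes no time and is no camera call.
- robot.finish_job(): hands the job in, once; it reports no verdict.
Trained networks look in the newest picture that a camera, given by its name, has taken for a name from the list of things; names that differ only in an ending like _2 or _b are one class to them, and where a whole thing is asked for, a point or a joint stands for the part that bears it (a point fixed in the world has none). Each returns a list of dicts, best first, with "score" (0 to 1); they miss things now and then, are a little off and sometimes report something else, mostly with a low value. They report only what shows in the picture. A call takes as long as a camera call. They do not tell look-alikes from the thing itself.
- robot.spot_in(query, camera): "extent" ([left, top, right, bottom] in pixels, round what is visible of it).
- robot.cut_out(query, camera): "pixels" (384x512 bool, what is visible of it) and "extent" ([left, top, right, bottom] in pixels, round what is visible of it).
- robot.spot_point(query, camera): "centre" ([column, row] in pixels: a listed point, or the origin of a listed thing).
The state is a dict: "time": time; "joints": joint angles; "joint_vel": joint speeds; "effort": joint torques, N m; "ee_pos": TCP position; "ee_rot": TCP orientation; "wrist_force": force on the tool from outside, world axes, zero at the start; "moment": the same for the moment, N m; "width": finger opening in mm.
Only numpy, scipy, OpenCV 4.12 (cv2) and the standard library are available. Lean on these libraries where they do the work, as an engineer would, in place of code of your own. Each camera call takes 0.05 s, during which the arm holds its last target. There are 200 camera calls.

## Working session

There is one attempt and no reset: what is moved stays moved. The work goes in short steps, Python scripts to look and compute and a tool call to move; the robot and the scene stay as the last step left them, time stands still between calls to the robot, and variables do not carry over. Pictures are saved under pics/ and viewed, about 8 in all and at most 12, crops included, and the job is handed in when it is done.

Besides the shell and the picture viewer there is one more tool, called after "Emit:" by a JSON object that holds its "op" and its "data", one argument or row to a line. servo_tool: Moves the arm, as the interface text tells. Its arguments: {"type":"object","properties":{"series":{"type":"array","items":{"type":"array","items":{"type":"number"}}}},"required":["series"]}

```bash
mkdir -p pics; ls; python3 - <<'E'
from bench import robot
import cv2,numpy as np
s=robot.get_state();print(s,robot.pinch_z)
ims=[]
for n in("scene","side"):
    c=robot.calibration(n);print(n,c)
    im=robot.snapshot(n);cv2.imwrite(f"pics/{n}0.png",im);ims.append(im)
    for q in("gauge_mid","go_shoulder","nogo_tip","bore_axis","cradle_seat"):
        print(q,[(np.round(d["centre"]).tolist(),round(d["score"],2)) for d in robot.spot_point(q,n)[:4]])
print(robot.calibration("wrist"))
E
```

```text
pics
{'time': 0.0, 'joints': array([ 1.28810824e+00,  2.64768900e-01,  1.60532613e+00, -1.17037498e-05,
        1.27369402e+00, -3.68928809e-02]), 'joint_vel': array([-1.49002757e-05, -6.27464996e-04, -3.60787500e-04,  4.93007193e-04,
       -6.44496807e-04,  8.34400819e-04]), 'effort': array([-3.06271031e-04, -5.02122474e+01, -3.56880069e+01,  7.26652262e-02,
        2.96928466e-02, -1.88180875e-04]), 'ee_pos': array([164.05489532, 654.05062215, 237.40323873]), 'ee_rot': array([[-9.69944953e-01,  2.43323707e-01, -6.01909349e-04],
       [ 2.43324441e-01,  9.69942655e-01, -2.11233295e-03],
       [ 6.98368686e-05, -2.19530594e-03, -9.99997588e-01]]), 'wrist_force': array([ 0.43028636, -0.15568581, -0.46829834]), 'moment': array([0.0216352 , 0.0844298 , 0.01666705]), 'width': 88.11814205813302} 18.700000000000003
scene {'mtx': array([[469.23253153,   0.        , 257.21115155],
       [  0.        , 469.23253153, 192.93364032],
       [  0.        ,   0.        ,   1.        ]]), 'eye': array([1042.68173157, -634.86810455, 1008.93000692]), 'orientation': array([[ 7.23902307e-01,  5.098
[... 1145 characters left out ...]
.57)]
nogo_tip [([290.0, 254.0], 0.97), ([232.0, 229.0], 0.75), ([222.0, 198.0], 0.69), ([281.0, 237.0], 0.62)]
bore_axis [([276.0, 155.0], 0.89)]
cradle_seat [([328.0, 228.0], 0.16)]
{'mtx': array([[304.63007697,   0.        , 257.78613164],
       [  0.        , 304.63007697, 193.83358286],
       [  0.        ,   0.        ,   1.        ]]), 'hand_eye': array([[-1.58921830e-03, -9.52909659e-01, -3.03250155e-01,
         7.78386830e+01],
       [ 9.99998323e-01, -1.79048257e-03,  3.85663435e-04,
        -1.24986452e+00],
       [-9.10466528e-04, -3.03249033e-01,  9.52910906e-01,
        -1.45557283e+02],
       [ 0.00000000e+00,  0.00000000e+00,  0.00000000e+00,
         1.00000000e+00]])}
```

```bash
python3 - <<'E'
import cv2
a=cv2.imread("pics/scene0.png");cv2.imwrite("pics/s1.png",cv2.resize(a[100:340,60:420],(800,533),interpolation=cv2.INTER_CUBIC))
a=cv2.imread("pics/side0.png");cv2.imwrite("pics/s2.png",cv2.resize(a[100:340,60:420],(800,533),interpolation=cv2.INTER_CUBIC))
E
```

```text
(no output)
```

View pics/s1.png

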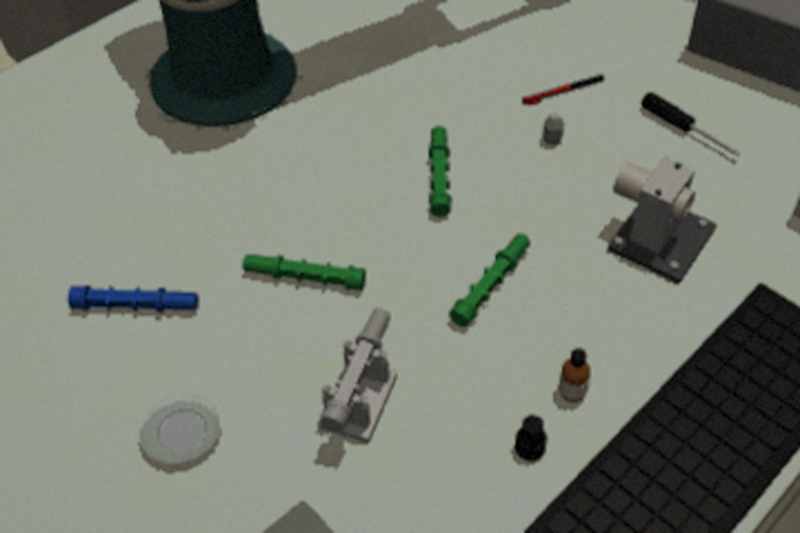

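View pics/s2.png

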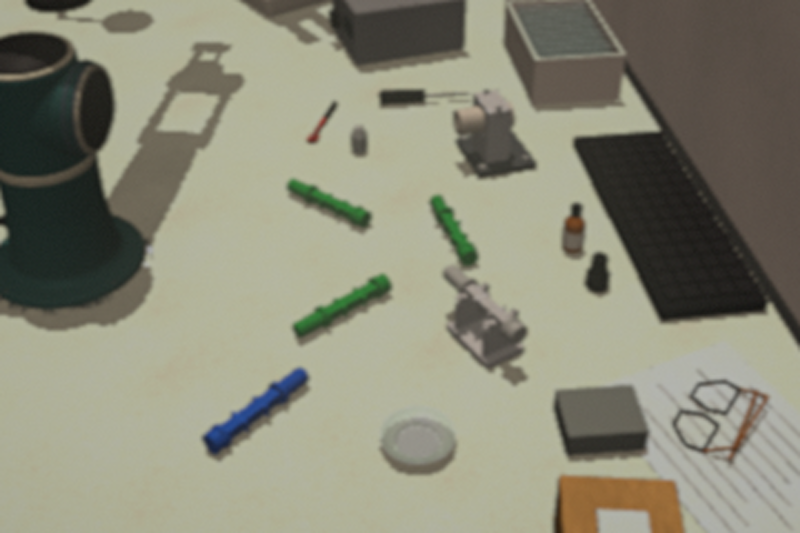

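The steel gauge lies in the cradle: go end towards crop (380,320) in scene, no-go end at (335,415). The clamp's tube sticks out on the left side of the block, at (630,180) in scene and (465,122) in side.

```bash
cat > h.py <<'E'
from bench import robot
import cv2,numpy as np
def cam(n,st=None):
    c=robot.calibration(n)
    if n!="wrist": return c["mtx"],np.array(c["eye"]),np.array(c["orientation"])
    st=st or robot.get_state(); H=c["hand_eye"]; R=st["ee_rot"]
    return c["mtx"],st["ee_pos"]+R@H[:3,3],R@H[:3,:3]
def onz(px,z,C):
    K,e,R=C; d=R@np.linalg.solve(K,[px[0],px[1],1]); return e+d*(z-e[2])/d[2]
def proj(p,C):
    K,e,R=C; q=K@(R.T@(np.array(p)-e)); return q[:2]/q[2]
E
python3 - <<'E'
from h import *
for n,pts in dict(scene=dict(seat=(219,269,60),bore=(351,186,75),go=(229,241,60),nogo=(210,287,60)),
  side=dict(mid=(280,241,60),bore=(276,155,75),nogo=(290,254,60),gosh=(268,232,60),go=(263,222,60))).items():
    for k,v in pts.items(): print(n,k,onz(v[:2],v[2],cam(n)).round(0)[:2])
    for q in("objective","oil_bottle","eyepiece","screwdriver","slide_box","dish","pen"):
        print(q,[(onz(d["centre"],0,cam(n)).round(0)[:2].tolist(),round(d["score"],2)) for d in robot.spot_point(q,n)[:2]])
E
```

```text
scene seat [ 549. -248.]
scene bore [623. 178.]
scene go [ 507. -175.]
scene nogo [ 570. -297.]
objective [([422.0, 237.0], 0.44)]
oil_bottle [([708.0, -58.0], 0.56)]
eyepiece [([722.0, -146.0], 0.5)]
screwdriver [([575.0, 361.0], 0.82)]
slide_box [([646.0, -412.0], 0.69)]
dish [([443.0, -401.0], 0.58)]
pen [([380.0, 308.0], 0.48)]
side mid [ 548. -261.]
side bore [622. 169.]
side nogo [ 564. -316.]
side gosh [ 523. -219.]
side go [ 516. -173.]
objective [([436.0, 240.0], 0.58)]
oil_bottle [([706.0, -63.0], 0.56), ([567.0, -174.0], 0.38)]
eyepiece [([732.0, -163.0], 0.73)]
screwdriver [([557.0, 353.0], 0.62)]
slide_box [([643.0, -414.0], 0.6)]
dish [([438.0, -402.0], 0.6)]
pen [([388.0, 353.0], 0.6)]
```

Emit:
{"op": "servo_tool", "data": {
  "series": [
    [1,-34,-23,0,0,0,0],
    [1,-68,-46,0,0,0,0],
    [1,-102,-69,0,0,0,0],
    [1,-136,-91,0,0,0,0],
    [1,-170,-114,0,0,0,0],
    [1,-204,-137,0,0,0,0],
    [1,-238,-160,0,0,0,0],
    [1,-272,-183,0,0,0,0],
    [1,-306,-205,0,0,0,0],
    [1,-340,-228,0,0,0,0]
  ]
}}

```text
time: 2.13
ee_pos: [439.6, 349.3, 239.1]
ee_rot: [[-0.97, 0.243, 0.001], [0.243, 0.97, 0.001], [-0.001, 0.001, -1.0]]
wrist_force: [1.4, 0.5, -0.2]
width: 88.2
```

Emit:
{"op": "servo_tool", "data": {
  "series": [
    [1,-34,-23,0,0,0,0],
    [1,-68,-46,0,0,0,0],
    [1,-102,-69,0,0,0,0],
    [1,-136,-91,0,0,0,0],
    [1,-170,-114,0,0,0,0],
    [1,-201,-135,0,0,0,0],
    [1,-201,-135,0,0,0,0],
    [1,-201,-135,0,0,0,0]
  ]
}}

```text
time: 2.8
ee_pos: [601.6, 169.3, 238.4]
ee_rot: [[-0.969, 0.247, -0.0], [0.247, 0.969, 0.0], [0.0, 0.0, -1.0]]
wrist_force: [0.1, 0.2, -0.6]
width: 87.8
```

```bash
python3 - <<'E'
from h import *
st=robot.get_state();print(st["time"],st["ee_pos"],st["joints"].round(2),st["wrist_force"])
im=robot.snapshot("wrist");cv2.imwrite("pics/w1.png",im);np.save("w1.npy",np.hstack([st["ee_rot"],st["ee_pos"][:,None]]))
for d in robot.spot_point("bore_axis","wrist"):print(d,onz(d["centre"],75,cam("wrist",st)))
E
```

```text
2.8 [601.62779577 169.27850559 238.4427156 ] [ 0.23  0.17  1.72  0.    1.25 -1.09] [ 0.0756943   0.19464394 -0.55313081]
{'centre': [272.2, 192.1], 'score': 0.88} [623.07104157 178.46674488  75.        ]
```

View pics/w1.png

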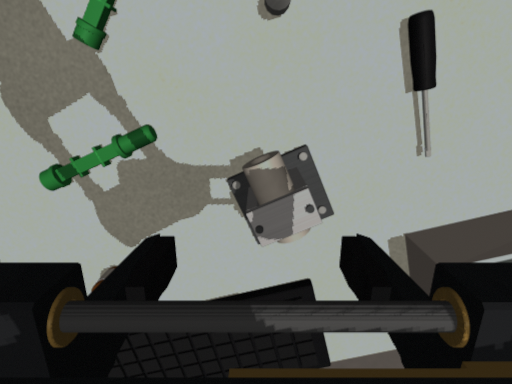

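```bash
python3 - <<'E'
import cv2,numpy as np
a=cv2.imread("pics/w1.png")[140:250,222:342];a=cv2.convertScaleAbs(a,alpha=1.4);cv2.imwrite("pics/w1c.png",cv2.resize(a,None,fx=5,fy=5,interpolation=cv2.INTER_CUBIC))
E
```

```text
(no output)
```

View pics/w1c.png

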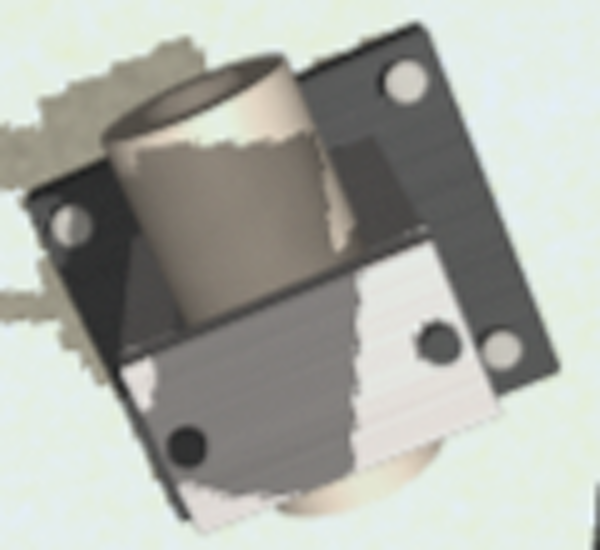

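```bash
python3 - <<'E'
from h import *
M=np.load("w1.npy");C=cam("wrist",dict(ee_rot=M[:,:3],ee_pos=M[:,3]))
f=lambda x,y,z:onz((222+x/5-.4,140+y/5-.4),z,C)
fl,fr,br,bl=[f(*p,105) for p in((120,362),(435,240),(500,408),(205,533))]
for n,v in(("front",fr-fl),("back",br-bl),("R",br-fr),("L",bl-fl)):print(n,np.linalg.norm(v).round(1),np.degrees(np.arctan2(v[1],v[0])).round(1))
print("frontmid",(fl+fr)/2)
t=f(196,97,75);print("tubeface",t)
# base plate corners z~12?
for z in(8,12):
    P=[f(*p,z) for p in((25,195),(415,22),(558,370))]
    for a,b in((0,1),(1,2)):
        v=P[b]-P[a];print(z,np.linalg.norm(v).round(1),np.degrees(np.arctan2(v[1],v[0])).round(1))
# cylinder silhouette edges at ~ z 75
for a,b in(((105,135),(185,325)),((288,55),(358,245))):
    v=f(*b,80)-f(*a,80);print(np.degrees(np.arctan2(v[1],v[0])))
E
```

```text
front 65.4 98.0
back 64.4 100.8
R 37.6 8.5
L 40.8 10.0
frontmid [622.46395202 181.67038516 105.        ]
tubeface [585.53962476 175.47866183  75.        ]
8 106.9 99.9
8 101.0 10.2
12 105.7 99.9
12 100.0 10.2
7.292386078277958
6.831038728024071
```

Emit:
{"op": "servo_tool", "data": {
  "series": [
    [1,-5,-40,0,0,0,0.1],
    [1,-10,-80,0,0,0,0.2],
    [1,-15,-120,0,0,0,0.3],
    [1,-20,-160,0,0,0,0.4],
    [1,-25,-200,0,0,0,0.5],
    [1,-30,-240,0,0,0,0.6],
    [1,-35,-280,0,0,0,0.7],
    [1,-40,-320,10,0,0,0.8],
    [1,-45,-360,20,0,0,0.9],
    [1,-49,-398,30,0,0,0.92]
  ]
}}

```text
time: 3.73
ee_pos: [551.2, -226.9, 209.1]
ee_rot: [[-0.392, 0.92, 0.001], [0.92, 0.392, -0.0], [-0.001, 0.001, -1.0]]
wrist_force: [1.1, -0.4, 0.6]
width: 87.9
```

Emit:
{"op": "servo_tool", "data": {
  "series": [
    [1,-18,-19,10,0,0,0],
    [1,-18,-19,10,0,0,0],
    [1,-18,-19,10,0,0,0]
  ]
}}

```text
time: 3.98
ee_pos: [540.1, -250.1, 197.9]
ee_rot: [[-0.393, 0.919, -0.002], [0.919, 0.393, 0.002], [0.002, -0.001, -1.0]]
wrist_force: [0.7, -0.1, -0.1]
width: 88.3
```

```bash
python3 - <<'E'
from h import *
st=robot.get_state();print(st["time"],st["ee_pos"],st["ee_rot"].round(3),st["joints"].round(2),st["wrist_force"])
im=robot.snapshot("wrist");cv2.imwrite("pics/w2.png",im);np.save("w2.npy",np.hstack([st["ee_rot"],st["ee_pos"][:,None]]))
for q in("gauge_mid","go_shoulder","nogo_tip","cradle_seat"):
  for d in robot.spot_point(q,"wrist")[:2]:print(q,d,onz(d["centre"],60,cam("wrist",st)))
E
```

```text
3.9833 [ 540.10193362 -250.10543626  197.91088147] [[-0.393  0.919 -0.002]
 [ 0.919  0.393  0.002]
 [ 0.002 -0.001 -1.   ]] [-0.48  0.14  1.82  0.    1.18 -0.88] [ 0.73754492 -0.12343147 -0.07373638]
gauge_mid {'centre': [267.5, 184.5], 'score': 0.95} [ 549.79230949 -249.30638627   60.        ]
gauge_mid {'centre': [141.2, 29.4], 'score': 0.55} [ 398.99190637 -167.46959878   60.        ]
go_shoulder {'centre': [98.4, 36.9], 'score': 0.93} [ 367.51744613 -187.00610923   60.        ]
go_shoulder {'centre': [8.9, 131.0], 'score': 0.74} [ 311.20116588 -295.58803834   60.        ]
nogo_tip {'centre': [207.8, 13.8], 'score': 0.81} [ 446.1403034  -134.89329979   60.        ]
nogo_tip {'centre': [335.8, 30.8], 'score': 0.74} [ 548.85017925 -104.80304904   60.        ]
cradle_seat {'centre': [270.9, 184.4], 'score': 0.71} [ 552.77399879 -247.92589889   60.        ]
```

View pics/w2.png

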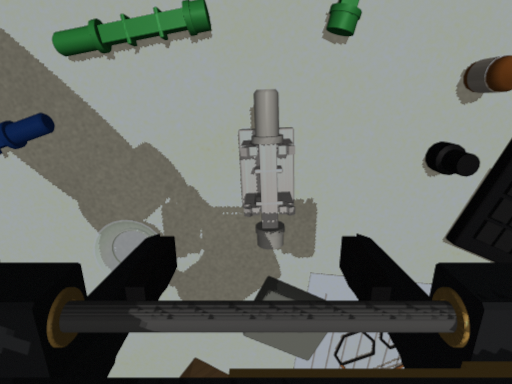

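```bash
python3 - <<'E'
from h import *
M=np.load("w2.npy");C=cam("wrist",dict(ee_rot=M[:,:3],ee_pos=M[:,3]))
R=M[:,:3];p0=M[:,3]
a=cv2.imread("pics/w2.png")[80:255,225:315];cv2.imwrite("pics/w2c.png",cv2.resize(cv2.convertScaleAbs(a,alpha=1.3),None,fx=3.4,fy=3.4,interpolation=cv2.INTER_CUBIC))
for px in((266,91),(267.5,184.5),(270.5,247)):
  p=onz(px,60,C);print(p,R.T@(p-p0))
E
```

```text
[ 514.24534887 -171.32567439   60.        ] [ 82.32351837   7.32413975 138.07034577]
[ 549.79032819 -249.30647154   60.        ] [ -3.35252427   9.33310182 137.89694831]
[ 579.50998053 -309.53391812   60.        ] [-70.41491954  12.96894007 137.759557  ]
```

View pics/w2c.png

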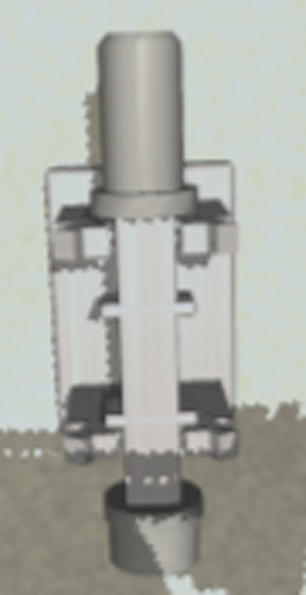

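```bash
python3 - <<'E'
from h import *
M=np.load("w2.npy");C=cam("wrist",dict(ee_rot=M[:,:3],ee_pos=M[:,3]))
R=M[:,:3];p0=M[:,3]
f=lambda x,y,z:R.T@(onz((225+x/3.4-.35,80+y/3.4-.35),z,C)-p0)
for n,p in dict(f1=(150,310,73),f2=(152,418,73),fl1l=(103,310,68),fl1r=(197,310,68),fl2l=(107,420,68),fl2r=(197,420,68),hl1=(122,260,68),hr1=(178,260,68),hl2=(124,440,68),hr2=(180,440,68),goL=(97,80,60),goR=(183,80,60),goL2=(103,180,60),goR2=(182,180,60),coL=(103,500,60),coR=(202,500,60)).items(): print(n,f(*p).round(1))
E
```

```text
f1 [ 13.3  10.  124.9]
f2 [-17.3  10.8 124.9]
fl1l [ 12.1  -2.7 129.9]
fl1r [ 12.1  22.9 129.9]
fl2l [-19.6  -1.7 129.9]
fl2r [-19.7  23.7 129.9]
hl1 [ 25.8   2.5 130. ]
hr1 [ 25.8  17.5 129.9]
hl2 [-25.7   3.1 129.9]
hr2 [-25.7  19.  129.8]
goL [ 72.   -4.1 138.1]
goR [ 72.   18.5 138. ]
goL2 [ 46.2  -2.6 138. ]
goR2 [ 46.1  18.7 138. ]
coL [-47.6  -3.  137.8]
coR [-47.7  26.4 137.8]
```

Emit:
{"op": "servo_tool", "data": {
  "series": [
    [1,-2.5,10.5,30,0,0,-0.035],
    [1,-2.5,10.5,65,0,0,-0.035],
    [1,-2.5,10.5,95,0,0,-0.035],
    [1,-2.5,10.5,120,0,0,-0.035],
    [1,-2.5,10.5,140,0,0,-0.035],
    [1,-2.5,10.5,150,0,0,-0.035],
    [1,-2.5,10.5,156.5,0,0,-0.035],
    [1,-2.5,10.5,156.5,0,0,-0.035]
  ]
}}

```text
time: 4.9
ee_pos: [551.4, -248.3, 41.4]
ee_rot: [[-0.427, 0.904, -0.001], [0.904, 0.427, 0.001], [0.001, -0.001, -1.0]]
wrist_force: [0.4, -0.9, 0.7]
width: 88.0
```

Emit:
{"op": "servo_tool", "data": {
  "series": [
    [-1,0,0,0,0,0,0],
    [-1,0,0,0,0,0,0],
    [-1,0,0,0,0,0,0],
    [-1,0,0,0,0,0,0],
    [-1,0,0,0,0,0,0],
    [-1,0,0,0,0,0,0],
    [-1,0,0,0,0,0,0],
    [-1,0,0,0,0,0,0]
  ]
}}

```text
time: 5.57
ee_pos: [551.6, -249.2, 42.3]
ee_rot: [[-0.426, 0.905, 0.0], [0.905, 0.426, -0.0], [-0.0, 0.0, -1.0]]
wrist_force: [-0.5, 0.4, 0.2]
width: 36.9
```

Emit:
{"op": "servo_tool", "data": {
  "series": [
    [-1,0,0,0,0,0,0],
    [-1,0,0,0,0,0,0],
    [-1,0,0,0,0,0,0],
    [-1,0,0,0,0,0,0],
    [-1,0,0,0,0,0,0],
    [-1,0,0,0,0,0,0]
  ]
}}

```text
time: 6.07
ee_pos: [551.4, -249.2, 42.1]
ee_rot: [[-0.426, 0.905, -0.0], [0.905, 0.426, 0.0], [0.0, -0.0, -1.0]]
wrist_force: [-0.8, -0.4, -0.5]
width: 15.4
```

Emit:
{"op": "servo_tool", "data": {
  "series": [
    [-1,0,0,-10,0,0,0],
    [-1,0,0,-30,0,0,0],
    [-1,0,0,-60,0,0,0],
    [-1,0,0,-90,0,0,0],
    [-1,20,5,-100,0,0,0.1],
    [-1,50,13,-100,0,0,0.21],
    [-1,80,21,-100,0,0,0.32],
    [-1,110,28,-100,0,0,0.43],
    [-1,140,36,-100,0,0,0.54],
    [-1,170,44,-100,0,0,0.65]
  ]
}}

```text
time: 6.9
ee_pos: [518.1, -75.2, 142.5]
ee_rot: [[0.214, 0.977, -0.0], [0.977, -0.214, 0.0], [0.0, -0.0, -1.0]]
wrist_force: [0.2, -0.1, -3.5]
width: 15.5
```

Emit:
{"op": "servo_tool", "data": {
  "series": [
    [-1,24,-10,0,0,0,0.119],
    [-1,48,-20,0,0,0,0.238],
    [-1,72,-30,0,0,0,0.357],
    [-1,96,-40,0,0,0,0.476],
    [-1,120,-50,0,0,0,0.595],
    [-1,144,-60,0,0,0,0.714],
    [-1,168,-72,0,0,0,0.833],
    [-1,190,-82,0,0,0,0.952],
    [-1,206,-89,0,0,0,1.071],
    [-1,215,-92,0,0,0,1.187]
  ]
}}

```text
time: 7.73
ee_pos: [472.7, 154.8, 142.4]
ee_rot: [[0.986, 0.169, -0.001], [0.169, -0.986, 0.001], [-0.0, -0.001, -1.0]]
wrist_force: [-0.1, -0.3, -2.9]
width: 15.5
```

Emit:
{"op": "servo_tool", "data": {
  "series": [
    [-1,0,0,30,0,0,0],
    [-1,0,0,60,0,0,0],
    [-1,0,0,80,0,0,0],
    [-1,0,0,86,0,0,0],
    [-1,0,0,86,0,0,0],
    [-1,0,0,86,0,0,0]
  ]
}}

```text
time: 8.23
ee_pos: [474.2, 152.9, 56.8]
ee_rot: [[0.985, 0.173, 0.0], [0.173, -0.985, 0.0], [0.0, -0.0, -1.0]]
wrist_force: [0.7, -0.0, -1.6]
width: 15.9
```

```bash
python3 - <<'E'
from h import *
st=robot.get_state();print(st["time"],st["ee_pos"],st["ee_rot"].round(3),st["joints"].round(2),st["wrist_force"],st["moment"])
im=robot.snapshot("wrist");np.save("w3.npy",np.hstack([st["ee_rot"],st["ee_pos"][:,None]]))
cv2.imwrite("pics/w3.png",im)
cv2.imwrite("pics/sc3.png",robot.snapshot("scene"));cv2.imwrite("pics/sd3.png",robot.snapshot("side"))
E
```

```text
8.2333 [474.20226565 152.91011293  56.82031402] [[ 0.985  0.173  0.   ]
 [ 0.173 -0.985  0.   ]
 [ 0.    -0.    -1.   ]] [0.26 0.12 2.14 0.   0.88 1.66] [ 0.70893554 -0.00517681 -1.55065694] [0.00533295 0.16402892 0.00154625]
```

View pics/w3.png

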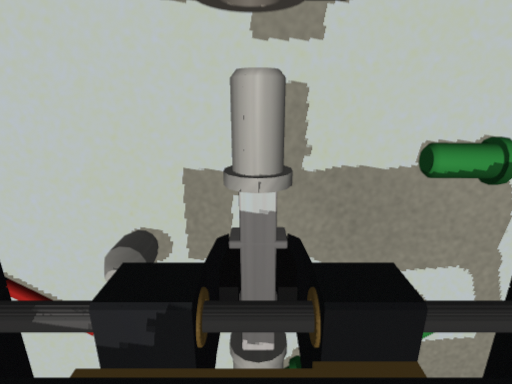

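Emit:
{"op": "servo_tool", "data": {
  "series": [
    [-1,6,0,0,0,0,0],
    [-1,12,0,0,0,0,0],
    [-1,17,0,0,0,0,0],
    [-1,17,0,0,0,0,0],
    [-1,17,0,0,0,0,0],
    [-1,17,0,0,0,0,0]
  ]
}}

```text
time: 8.88
ee_pos: [490.5, 155.7, 56.1]
ee_rot: [[0.985, 0.173, -0.001], [0.173, -0.985, -0.0], [-0.001, 0.0, -1.0]]
wrist_force: [0.1, 0.2, -3.7]
width: 15.5
```

```bash
python3 - <<'E'
from h import *
st=robot.get_state();print(st["time"],st["ee_pos"],st["ee_rot"].round(3),st["wrist_force"])
im=robot.snapshot("wrist");np.save("w4.npy",np.hstack([st["ee_rot"],st["ee_pos"][:,None]]))
cv2.imwrite("pics/w4.png",im)
a=im[0:200,150:370];a=cv2.convertScaleAbs(a,alpha=1.3);a=cv2.resize(a,None,fx=3,fy=3,interpolation=cv2.INTER_CUBIC)
s=robot.snapshot("side");cv2.imwrite("pics/sd4.png",s)
cv2.imwrite("pics/w4c.png",a)
E
```

```text
8.8833 [490.49776778 155.71254964  56.08404157] [[ 0.985  0.173 -0.001]
 [ 0.173 -0.985 -0.   ]
 [-0.001  0.    -1.   ]] [ 0.09131433  0.2412013  -3.67684452]
```

View pics/w4c.png

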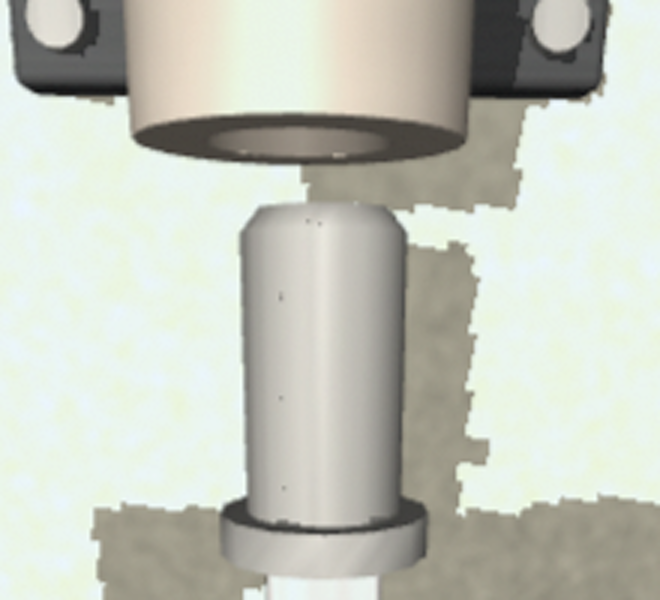

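```bash
python3 - <<'E'
from h import *
im=cv2.imread("pics/w4.png");g=cv2.GaussianBlur(cv2.cvtColor(im,cv2.COLOR_BGR2GRAY).astype(float),(0,0),.7)
K=robot.calibration("wrist")["mtx"];H=robot.calibration("wrist")["hand_eye"]
def edge(r,c,w=5):
    d=np.abs(np.gradient(g[r]));lo=int(c-w);s=d[lo:lo+2*w+1];i=int(s.argmax())
    if 0<i<2*w: a,b,e=s[i-1:i+2];return lo+i+.5*(a-e)/(a-2*b+e)
    return np.nan
def lam(u,v):
    d=H[:3,:3]@[(u-K[0,2])/K[0,0],(v-K[1,2])/K[1,1],1];return d[0]/d[2],d[1]/d[2]
for n,rows,L,R_,r in(("tube",range(2,42,3),192.5,307,21),("go",range(84,166,6),231,285,11)):
    out=[]
    for v in rows:
        l,rr=edge(v,L),edge(v,R_);xl,a=lam(l,v);xr,b=lam(rr,v)
        A,B=np.arctan(a),np.arctan(b);half=(B-A)/2;h=r/np.sin(half);out.append((v,l,rr,h,h*np.tan((A+B)/2)/1,78+xl*h))
    print(n);print(np.array(out).round(2))
E
```

```text
tube
[[  2.   191.21 306.91 128.32  -3.21 111.27]
 [  5.   191.28 306.9  128.07  -3.2  110.24]
 [  8.   191.49 306.72 128.17  -3.21 109.29]
 [ 11.   191.82 306.55 128.38  -3.19 108.36]
 [ 14.   191.91 306.56 128.14  -3.18 107.32]
 [ 17.   191.99 306.33 128.15  -3.22 106.34]
 [ 20.   192.1  306.21 128.07  -3.23 105.33]
 [ 23.   192.16 305.94 128.11  -3.27 104.34]
 [ 26.   192.25 305.86 127.97  -3.28 103.31]
 [ 29.   192.27 305.9  127.6   -3.27 102.23]
 [ 32.   187.65 304.   124.44  -4.35 100.65]
 [ 35.   192.32 306.15 126.72  -3.21 100.05]
 [ 38.   192.6  305.9  126.96  -3.22  99.08]
 [ 41.   192.71 305.83 126.83  -3.22  98.04]]
go
[[ 8.4000e+01  2.2935e+02  2.8551e+02  1.2724e+02 -2.6000e-01  8.2780e+01]
 [ 9.0000e+01  2.2979e+02  2.8526e+02  1.2811e+02 -2.3000e-01  8.0560e+01]
 [ 9.6000e+01  2.2990e+02  2.8503e+02  1.2815e+02 -2.6000e-01  7.8290e+01]
 [ 1.0200e+02  2.2999e+02  2.8490e+02  1.2794e+02 -2.7000e-01  7.5990e+01]
 [ 1.0800e+02  2.3003e+02  2.8477e+02  1.2759e+02 -2.9000e-01  7.3680e+01]
 [ 1.1400e+02  2.3027e+02  2.8482e+02  1.2731e+02 -2.4000e-01  7.1350e+01]
 [ 1.2000e+02  2.3032e+02  2.8460e+02  1.2718e+02 -2.8000e-01  6.8990e+01]
 [ 1.2600e+02  2.3078e+02  2.8454e+02  1.2769e+02 -2.0000e-01  6.6550e+01]
 [ 1.3200e+02  2.3089e+02  2.8427e+02  1.2782e+02 -2.4000e-01  6.4110e+01]
 [ 1.3800e+02  2.3099e+02  2.8389e+02  1.2822e+02 -3.0000e-01  6.1590e+01]
 [ 1.4400e+02  2.3103e+02  2.8390e+02  1.2754e+02 -3.0000e-01  5.9200e+01]
 [ 1.5000e+02  2.3125e+02  2.8374e+02  1.2771e+02 -2.9000e-01  5.6650e+01]
 [ 1.5600e+02  2.3130e+02  2.8378e+02  1.2695e+02 -2.7000e-01  5.4250e+01]
 [ 1.6200e+02  2.3178e+02  2.8357e+02  1.2787e+02 -2.2000e-01  5.1490e+01]]
```

Emit:
{"op": "servo_tool", "data": {
  "series": [
    [-1,0,-1.5,0.2,0,0,0],
    [-1,0,-3,0.2,0,0,0],
    [-1,0,-3,0.2,0,0,0],
    [-1,3,-3,0.2,0,0,0],
    [-1,6,-3,0.2,0,0,0],
    [-1,9,-3,0.2,0,0,0],
    [-1,12,-3,0.2,0,0,0],
    [-1,14,-3,0.2,0,0,0],
    [-1,16,-3,0.2,0,0,0],
    [-1,16,-3,0.2,0,0,0]
  ]
}}

```text
time: 9.82
ee_pos: [506.5, 161.6, 56.1]
ee_rot: [[0.985, 0.173, 0.001], [0.173, -0.985, 0.0], [0.001, -0.0, -1.0]]
wrist_force: [0.1, -0.3, -2.5]
width: 15.5
```

Emit:
{"op": "servo_tool", "data": {
  "series": [
    [-1,3,0,0,0,0,0],
    [-1,6,0,0,0,0,0],
    [-1,9,0,0,0,0,0],
    [-1,12,0,0,0,0,0],
    [-1,15,0,0,0,0,0],
    [-1,18,0,0,0,0,0],
    [-1,21,0,0,0,0,0],
    [-1,24,0,0,0,0,0],
    [-1,26,0,0,0,0,0],
    [-1,26,0,0,0,0,0]
  ]
}}

```text
time: 10.65
ee_pos: [532.1, 166.1, 56.1]
ee_rot: [[0.985, 0.173, 0.001], [0.173, -0.985, 0.0], [0.001, -0.0, -1.0]]
wrist_force: [0.3, 0.2, -2.4]
width: 15.9
```

Emit:
{"op": "servo_tool", "data": {
  "series": [
    [-1,0.7,0,0,0,0,0],
    [-1,1.4,0,0,0,0,0],
    [-1,2,0,0,0,0,0],
    [-1,2,0,0,0,0,0]
  ]
}}

```text
time: 10.98
ee_pos: [533.4, 166.3, 56.0]
ee_rot: [[0.985, 0.173, -0.0], [0.173, -0.985, -0.0], [-0.0, 0.0, -1.0]]
wrist_force: [-0.1, -0.1, -1.6]
width: 15.5
```

Emit:
{"op": "servo_tool", "data": {
  "series": [
    [-1,0.5,0,0,0,0,0],
    [-1,1,0,0,0,0,0],
    [-1,1.5,0,0,0,0,0],
    [-1,2,0,0,0,0,0],
    [-1,2,0,0,0,0,0]
  ]
}}

```text
time: 11.4
ee_pos: [535.5, 166.7, 56.1]
ee_rot: [[0.985, 0.173, 0.0], [0.173, -0.985, 0.0], [0.0, -0.0, -1.0]]
wrist_force: [-0.5, 0.1, -2.0]
width: 15.7
```

Emit:
{"op": "servo_tool", "data": {
  "series": [
    [-1,0.5,0,0,0,0,0],
    [-1,1,0,0,0,0,0],
    [-1,1,0,0,0,0,0]
  ]
}}

```text
time: 11.65
ee_pos: [536.5, 166.9, 56.1]
ee_rot: [[0.985, 0.173, 0.0], [0.173, -0.985, 0.0], [0.0, 0.0, -1.0]]
wrist_force: [-0.4, 0.5, -1.9]
width: 15.4
```

Emit:
{"op": "servo_tool", "data": {
  "series": [
    [-1,0.5,0,0,0,0,0],
    [-1,1,0,0,0,0,0],
    [-1,1,0,0,0,0,0]
  ]
}}

```text
time: 11.9
ee_pos: [536.7, 166.9, 55.8]
ee_rot: [[0.985, 0.173, -0.002], [0.173, -0.985, -0.0], [-0.002, 0.0, -1.0]]
wrist_force: [-3.3, -1.0, 0.1]
width: 15.6
```

Emit:
{"op": "servo_tool", "data": {
  "series": [
    [-1,0.3,0,0,0,0,0],
    [-1,0.5,0,0,0,0,0],
    [-1,0.5,0,0,0,0,0]
  ]
}}

```text
time: 12.15
ee_pos: [536.6, 166.9, 55.6]
ee_rot: [[0.985, 0.173, -0.003], [0.173, -0.985, -0.001], [-0.003, 0.0, -1.0]]
wrist_force: [-5.4, -0.3, 0.8]
width: 15.6
```

Emit:
{"op": "servo_tool", "data": {
  "series": [
    [-1,0.3,0,0,0,0,0],
    [-1,0.5,0,0,0,0,0],
    [-1,0.5,0,0,0,0,0],
    [-1,0.5,0,0,0,0,0],
    [-1,0.5,0,0,0,0,0]
  ]
}}

```text
time: 12.57
ee_pos: [536.6, 166.9, 55.5]
ee_rot: [[0.985, 0.173, -0.004], [0.173, -0.985, -0.001], [-0.004, 0.0, -1.0]]
wrist_force: [-6.4, -0.4, 1.2]
width: 15.9
```

```bash
python3 - <<'E'
from h import *
st=robot.get_state();print(st["ee_pos"],st["wrist_force"],st["moment"])
im=robot.snapshot("wrist");cv2.imwrite("pics/w5.png",im)
E
```

```text
[536.60825074 166.90149079  55.53914775] [-6.44412549 -0.37779767  1.16997475] [-0.14033548  1.01424245  0.03189673]
```

View pics/w5.png

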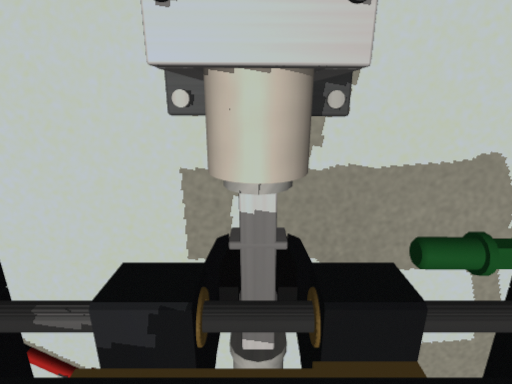

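Emit:
{"op": "servo_tool", "data": {
  "series": [
    [-1,0.2,0,-0.3,0,0,0],
    [-1,0.3,0,-0.5,0,0,0],
    [-1,0.4,0,-0.5,0,0,0],
    [-1,0.4,0,-0.5,0,0,0],
    [-1,0.4,0,-0.5,0,0,0],
    [-1,0.4,0,-0.5,0,0,0],
    [-1,0.4,0,-0.5,0,0,0],
    [-1,0.4,0,-0.5,0,0,0]
  ]
}}

```text
time: 13.28
ee_pos: [536.7, 166.9, 55.8]
ee_rot: [[0.985, 0.173, -0.004], [0.173, -0.985, -0.001], [-0.004, 0.0, -1.0]]
wrist_force: [-6.2, -0.9, 1.8]
width: 15.3
```

Emit:
{"op": "servo_tool", "data": {
  "series": [
    [-1,0,0,0,0,0,0],
    [-1,0,0,0,0,0,0],
    [-1,0,0,0,0,0,0],
    [-1,0,0,0,0,0,0],
    [-1,0,0,0,0,0,0],
    [-1,0,0,0,0,0,0],
    [-1,0,0,0,0,0,0]
  ]
}}

```text
time: 13.87
ee_pos: [536.7, 166.9, 55.8]
ee_rot: [[0.985, 0.173, -0.004], [0.173, -0.985, -0.001], [-0.004, 0.0, -1.0]]
wrist_force: [-6.7, 0.2, 0.9]
width: 15.4
```

Emit:
{"op": "servo_tool", "data": {
  "series": [
    [-1,0.3,0,0,0,0,0],
    [-1,0.5,0,0,0,0,0],
    [-1,0.5,0,0,0,0,0],
    [-1,0.5,0,0,0,0,0],
    [-1,0.5,0,0,0,0,0],
    [-1,0.5,0,0,0,0,0]
  ]
}}

```text
time: 14.37
ee_pos: [536.6, 166.9, 55.7]
ee_rot: [[0.985, 0.173, -0.005], [0.173, -0.985, -0.001], [-0.005, 0.0, -1.0]]
wrist_force: [-7.7, -1.3, 1.1]
width: 15.4
```

Emit:
{"op": "servo_tool", "data": {
  "series": [
    [-1,0,0,0,0,0,0],
    [-1,0,0,0,0,0,0],
    [-1,0,0,0,0,0,0],
    [-1,0,0,0,0,0,0],
    [-1,0,0,0,0,0,0],
    [-1,0,0,0,0,0,0]
  ]
}}

```text
time: 14.87
ee_pos: [536.6, 166.9, 55.7]
ee_rot: [[0.985, 0.173, -0.005], [0.173, -0.985, -0.001], [-0.005, 0.0, -1.0]]
wrist_force: [-8.2, -0.6, 1.4]
width: 15.5
```

Emit:
{"op": "servo_tool", "data": {
  "series": [
    [-1,-1,0,0,0,0,0],
    [-1,-2.5,0,0,0,0,0],
    [-1,-5,0,0,0,0,0],
    [-1,-10,0,0,0,0,0],
    [-1,-17,0,0,0,0,0],
    [-1,-25,0,0,0,0,0],
    [-1,-35,0,0,0,0,0],
    [-1,-45,0,0,0,0,0],
    [-1,-55,0,0,0,0,0],
    [-1,-70,0,0,0,0,0]
  ]
}}

```text
time: 15.7
ee_pos: [469.9, 155.2, 56.7]
ee_rot: [[0.985, 0.173, 0.001], [0.173, -0.985, 0.0], [0.001, -0.0, -1.0]]
wrist_force: [-0.0, -0.3, -2.3]
width: 15.4
```

Emit:
{"op": "servo_tool", "data": {
  "series": [
    [-1,-10,0,-20,0,0,0],
    [-1,-20,0,-45,0,0,0],
    [-1,-25,0,-70,0,0,-0.1],
    [-1,-25,0,-80,0,0,-0.22],
    [-1,-25,0,-80,0,0,-0.34],
    [-1,-25,0,-80,0,0,-0.46],
    [-1,-25,0,-80,0,0,-0.58],
    [-1,-25,0,-80,0,0,-0.7],
    [-1,-25,0,-80,0,0,-0.82],
    [-1,-25,0,-80,0,0,-0.94]
  ]
}}

```text
time: 16.53
ee_pos: [444.6, 150.7, 136.4]
ee_rot: [[0.436, 0.9, -0.0], [0.9, -0.436, -0.0], [-0.0, -0.0, -1.0]]
wrist_force: [0.7, 0.1, -3.4]
width: 15.8
```

Emit:
{"op": "servo_tool", "data": {
  "series": [
    [-1,0,0,0,0,0,-0.12],
    [-1,0,0,0,0,0,-0.24],
    [-1,0,0,0,0,0,-0.36],
    [-1,0,0,0,0,0,-0.48],
    [-1,0,0,0,0,0,-0.6],
    [-1,0,0,0,0,0,-0.72],
    [-1,0,0,0,0,0,-0.84],
    [-1,0,0,0,0,0,-0.96],
    [-1,0,0,0,0,0,-1.08],
    [-1,0,0,0,0,0,-1.2]
  ]
}}

```text
time: 17.37
ee_pos: [444.6, 150.7, 136.3]
ee_rot: [[-0.681, 0.732, -0.0], [0.732, 0.681, -0.0], [0.0, -0.0, -1.0]]
wrist_force: [0.2, 0.1, -2.1]
width: 15.7
```

Emit:
{"op": "servo_tool", "data": {
  "series": [
    [-1,0,0,0,0,0,-0.12],
    [-1,0,0,0,0,0,-0.24],
    [-1,0,0,0,0,0,-0.36],
    [-1,0,0,0,0,0,-0.48],
    [-1,0,0,0,0,0,-0.6],
    [-1,0,0,0,0,0,-0.72],
    [-1,0,0,0,0,0,-0.84],
    [-1,0,0,0,0,0,-0.94],
    [-1,0,0,0,0,0,-1.0],
    [-1,0,0,0,0,0,-1.0]
  ]
}}

```text
time: 18.2
ee_pos: [444.7, 150.7, 136.3]
ee_rot: [[-0.985, -0.173, -0.0], [-0.173, 0.985, -0.0], [0.0, -0.0, -1.0]]
wrist_force: [0.2, 0.6, -2.6]
width: 15.7
```

Emit:
{"op": "servo_tool", "data": {
  "series": [
    [-1,0,0,25,0,0,0],
    [-1,0,0,50,0,0,0],
    [-1,0,0,70,0,0,0],
    [-1,0,0,80,0,0,0],
    [-1,-15,0,80,0,0,0],
    [-1,-30,0,80,0,0,0],
    [-1,-45,0,80,0,0,0],
    [-1,-58,0,80,0,0,0],
    [-1,-66,0,80,0,0,0],
    [-1,-68,0,80,0,0,0]
  ]
}}

```text
time: 19.03
ee_pos: [514.3, 162.9, 57.2]
ee_rot: [[-0.985, -0.17, 0.002], [-0.17, 0.985, 0.0], [-0.002, 0.0, -1.0]]
wrist_force: [0.2, -0.7, -3.2]
width: 15.5
```

```bash
python3 - <<'E'
from h import *
st=robot.get_state();print(st["time"],st["ee_pos"],st["ee_rot"].round(3),st["wrist_force"],st["moment"])
p=st["ee_pos"];print("lateral off line",(p-[536.6,166.9,0])@[-.173,.985,0])
a=robot.snapshot("wrist");b=robot.snapshot("scene")
q=proj(p+[60,10,15],cam("scene")).astype(int);c=b[q[1]-50:q[1]+50,q[0]-50:q[0]+50]
c=cv2.resize(c,(384,384),interpolation=cv2.INTER_CUBIC);cv2.imwrite("pics/w6.png",cv2.resize(np.hstack([a,c]),(797,342)))
E
```

```text
19.0333 [514.3047923  162.91895421  57.21044523] [[-0.985 -0.17   0.002]
 [-0.17   0.985  0.   ]
 [-0.002  0.    -1.   ]] [ 0.19241271 -0.71650112 -3.20984978] [0.02014994 0.02426601 0.01050141]
lateral off line -0.06425917122331315
```

View pics/w6.png

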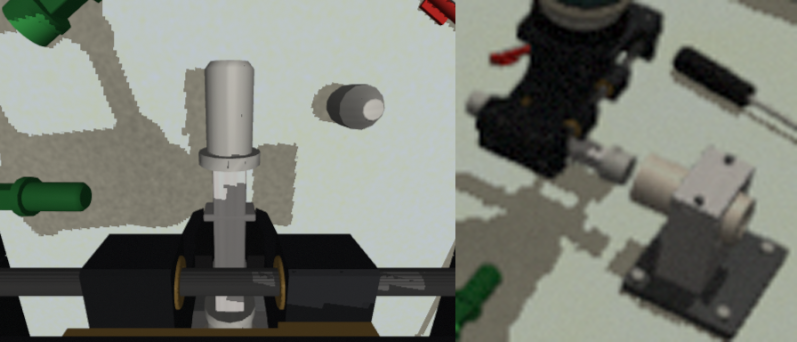

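Emit:
{"op": "servo_tool", "data": {
  "series": [
    [-1,-0.5,0,0,0,0,0],
    [-1,-1,0,0,0,0,0],
    [-1,-1.5,0,0,0,0,0],
    [-1,-2,0,0,0,0,0],
    [-1,-2.5,0,0,0,0,0],
    [-1,-3,0,0,0,0,0],
    [-1,-3,0,0,0,0,0]
  ]
}}

```text
time: 19.72
ee_pos: [515.7, 163.1, 56.5]
ee_rot: [[-0.985, -0.171, 0.0], [-0.171, 0.985, 0.0], [-0.0, -0.0, -1.0]]
wrist_force: [0.3, 0.2, -2.7]
width: 15.5
```

Emit:
{"op": "servo_tool", "data": {
  "series": [
    [-1,-0.5,0,0,0,0,0],
    [-1,-1,0,0,0,0,0],
    [-1,-1.5,0,0,0,0,0],
    [-1,-1.5,0,0,0,0,0]
  ]
}}

```text
time: 20.05
ee_pos: [517.2, 163.4, 56.5]
ee_rot: [[-0.985, -0.171, 0.0], [-0.171, 0.985, 0.0], [-0.0, 0.0, -1.0]]
wrist_force: [0.3, 0.5, -2.2]
width: 15.6
```

Emit:
{"op": "servo_tool", "data": {
  "series": [
    [-1,-0.5,0,0,0,0,0],
    [-1,-1,0,0,0,0,0],
    [-1,-1,0,0,0,0,0]
  ]
}}

```text
time: 20.3
ee_pos: [518.2, 163.5, 56.5]
ee_rot: [[-0.985, -0.171, 0.0], [-0.171, 0.985, 0.0], [-0.0, 0.0, -1.0]]
wrist_force: [-0.9, 0.4, -3.4]
width: 15.3
```

Emit:
{"op": "servo_tool", "data": {
  "series": [
    [-1,-0.5,0,0,0,0,0],
    [-1,-1,0,0,0,0,0],
    [-1,-1,0,0,0,0,0]
  ]
}}

```text
time: 20.55
ee_pos: [519.2, 163.7, 56.5]
ee_rot: [[-0.985, -0.171, 0.0], [-0.171, 0.985, 0.0], [-0.0, 0.0, -1.0]]
wrist_force: [-0.3, 0.2, -2.8]
width: 15.2
```

Emit:
{"op": "servo_tool", "data": {
  "series": [
    [-1,-0.5,0,0,0,0,0],
    [-1,-1,0,0,0,0,0],
    [-1,-1,0,0,0,0,0]
  ]
}}

```text
time: 20.8
ee_pos: [520.2, 163.9, 56.5]
ee_rot: [[-0.985, -0.171, 0.0], [-0.171, 0.985, 0.0], [-0.0, -0.0, -1.0]]
wrist_force: [0.3, 0.4, -3.5]
width: 15.6
```

Emit:
{"op": "servo_tool", "data": {
  "series": [
    [-1,-0.5,0,0,0,0,0],
    [-1,-1,0,0,0,0,0],
    [-1,-1,0,0,0,0,0]
  ]
}}

```text
time: 21.05
ee_pos: [521.1, 164.1, 56.5]
ee_rot: [[-0.985, -0.171, 0.0], [-0.171, 0.985, 0.0], [-0.0, -0.0, -1.0]]
wrist_force: [0.3, -0.3, -2.5]
width: 15.4
```

Emit:
{"op": "servo_tool", "data": {
  "series": [
    [-1,-0.5,0,0,0,0,0],
    [-1,-1,0,0,0,0,0],
    [-1,-1,0,0,0,0,0]
  ]
}}

```text
time: 21.3
ee_pos: [522.1, 164.2, 56.5]
ee_rot: [[-0.985, -0.171, 0.0], [-0.171, 0.985, 0.0], [-0.0, 0.0, -1.0]]
wrist_force: [-0.8, 0.3, -2.5]
width: 15.8
```

Emit:
{"op": "servo_tool", "data": {
  "series": [
    [-1,-0.5,0,0,0,0,0],
    [-1,-1,0,0,0,0,0],
    [-1,-1,0,0,0,0,0]
  ]
}}

```text
time: 21.55
ee_pos: [523.1, 164.4, 56.5]
ee_rot: [[-0.985, -0.171, 0.0], [-0.171, 0.985, 0.0], [-0.0, -0.0, -1.0]]
wrist_force: [-0.1, -0.4, -2.7]
width: 15.6
```

Emit:
{"op": "servo_tool", "data": {
  "series": [
    [-1,-0.5,0,0,0,0,0],
    [-1,-1,0,0,0,0,0],
    [-1,-1,0,0,0,0,0]
  ]
}}

```text
time: 21.8
ee_pos: [524.1, 164.6, 56.5]
ee_rot: [[-0.985, -0.171, 0.0], [-0.171, 0.985, 0.0], [-0.0, -0.0, -1.0]]
wrist_force: [-0.4, 0.6, -2.6]
width: 15.4
```

Emit:
{"op": "servo_tool", "data": {
  "series": [
    [-1,-0.5,0,0,0,0,0],
    [-1,-1,0,0,0,0,0],
    [-1,-1,0,0,0,0,0]
  ]
}}

```text
time: 22.05
ee_pos: [525.1, 164.7, 56.5]
ee_rot: [[-0.985, -0.171, 0.0], [-0.171, 0.985, 0.0], [-0.0, 0.0, -1.0]]
wrist_force: [0.2, -0.7, -3.2]
width: 15.7
```

Emit:
{"op": "servo_tool", "data": {
  "series": [
    [-1,-0.5,0,0,0,0,0],
    [-1,-1,0,0,0,0,0],
    [-1,-1,0,0,0,0,0]
  ]
}}

```text
time: 22.3
ee_pos: [525.2, 164.7, 56.2]
ee_rot: [[-0.985, -0.171, -0.002], [-0.171, 0.985, -0.0], [0.002, -0.0, -1.0]]
wrist_force: [-2.9, -0.9, -1.4]
width: 15.5
```

Emit:
{"op": "servo_tool", "data": {
  "series": [
    [-1,-0.5,0,0,0,0,0],
    [-1,-1,0,0,0,0,0],
    [-1,-1,0,0,0,0,0]
  ]
}}

```text
time: 22.55
ee_pos: [525.2, 164.7, 55.9]
ee_rot: [[-0.985, -0.171, -0.004], [-0.171, 0.985, -0.001], [0.004, -0.0, -1.0]]
wrist_force: [-5.7, -0.6, -0.4]
width: 15.5
```

Contact. Push a little more and hold.

Emit:
{"op": "servo_tool", "data": {
  "series": [
    [-1,-0.3,0,0,0,0,0],
    [-1,-0.6,0,-0.2,0,0,0],
    [-1,-0.8,0,-0.3,0,0,0],
    [-1,-0.8,0,-0.3,0,0,0],
    [-1,-0.8,0,-0.3,0,0,0],
    [-1,-0.8,0,-0.3,0,0,0]
  ]
}}

```text
time: 23.05
ee_pos: [525.1, 164.7, 55.9]
ee_rot: [[-0.985, -0.171, -0.005], [-0.171, 0.985, -0.001], [0.005, -0.0, -1.0]]
wrist_force: [-6.8, -0.6, -0.1]
width: 15.5
```

Emit:
{"op": "servo_tool", "data": {
  "series": [
    [-1,-0.2,0,0,0,0,0],
    [-1,-0.2,0,0,0,0,0],
    [-1,-0.2,0,0,0,0,0],
    [-1,-0.2,0,0,0,0,0],
    [-1,-0.2,0,0,0,0,0],
    [-1,-0.2,0,0,0,0,0],
    [-1,-0.2,0,0,0,0,0],
    [-1,-0.2,0,0,0,0,0]
  ]
}}

```text
time: 23.72
ee_pos: [525.1, 164.8, 55.9]
ee_rot: [[-0.985, -0.171, -0.006], [-0.171, 0.985, -0.001], [0.006, -0.0, -1.0]]
wrist_force: [-7.2, -1.0, 0.3]
width: 15.5
```

```bash
python3 - <<'E'
from h import *
st=robot.get_state();print(st["ee_pos"],st["wrist_force"],st["moment"])
im=robot.snapshot("wrist");cv2.imwrite("pics/w7.png",im)
p=st["ee_pos"];b=robot.snapshot("scene");q=proj(p+[60,10,15],cam("scene")).astype(int);c=b[q[1]-45:q[1]+45,q[0]-45:q[0]+45]
d=robot.snapshot("side");q=proj(p+[60,10,15],cam("side")).astype(int);e=d[q[1]-45:q[1]+45,q[0]-45:q[0]+45]
cv2.imwrite("pics/c7.png",cv2.resize(np.hstack([c,e]),(800,400),interpolation=cv2.INTER_CUBIC))
# gauge go-end attitude in hand, as before
g=cv2.GaussianBlur(cv2.cvtColor(im,cv2.COLOR_BGR2GRAY).astype(float),(0,0),.7)
K=robot.calibration("wrist")["mtx"];H=robot.calibration("wrist")["hand_eye"]
def edge(r,c,w=5):
    d=np.abs(np.gradient(g[r]));lo=int(c-w);return lo+d[lo:lo+2*w+1].argmax()
for v in range(84,166,10):
    l,r=edge(v,231),edge(v,285)
    o=[]
    for u in(l,r):
        t=H[:3,:3]@[(u-K[0,2])/K[0,0],(v-K[1,2])/K[1,1],1];o.append(np.arctan(t[1]/t[2]))
    h=11/np.sin((o[1]-o[0])/2);print(v,l,r,round(h,1),round(h*np.tan(sum(o)/2),2))
E
```

```text
[525.13046558 164.76904459  55.86706417] [-7.15262902 -0.99436577  0.30820356] [-0.05817281  1.07651593  0.02921529]
84 230 285 129.9 0.03
94 230 285 128.7 0.02
104 230 285 127.5 0.01
114 231 284 131.0 0.01
124 231 284 129.7 -0.0
134 231 284 128.5 -0.01
144 231 284 127.2 -0.02
154 232 283 130.9 -0.02
164 232 284 127.1 0.18
```

View pics/c7.png

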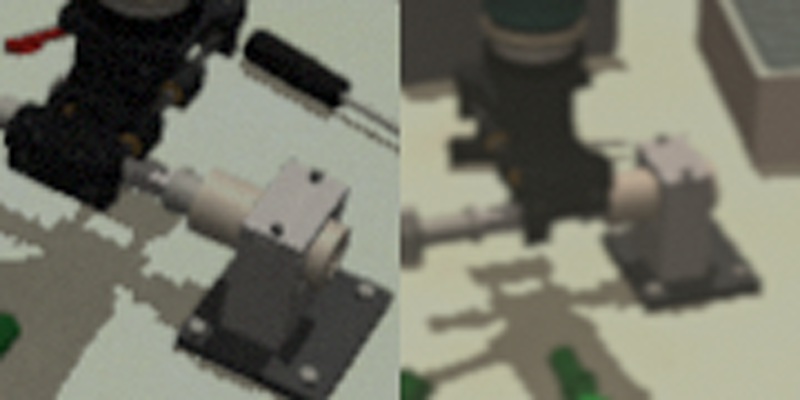

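Emit:
{"op": "servo_tool", "data": {
  "series": [
    [-1,-0.3,0,0,0,0,0],
    [-1,-0.3,0,0,0,0,0],
    [-1,-0.3,0,0,0,0,0],
    [-1,-0.3,0,0,0,0,0],
    [-1,-0.3,0,0,0,0,0],
    [-1,-0.3,0,0,0,0,0],
    [-1,-0.3,0,0,0,0,0]
  ]
}}

```text
time: 24.45
ee_pos: [525.2, 164.8, 55.8]
ee_rot: [[-0.985, -0.171, -0.006], [-0.171, 0.985, -0.001], [0.006, -0.0, -1.0]]
wrist_force: [-9.4, -1.4, 0.1]
width: 15.6
```

Emit:
{"op": "servo_tool", "data": {
  "series": [
    [-1,1,0,0,0,0,0],
    [-1,2.5,0,0,0,0,0],
    [-1,6,0,0,0,0,0],
    [-1,15,0,0,0,0,0],
    [-1,30,0,0,0,0,0],
    [-1,45,0,-20,0,0,0],
    [-1,55,0,-50,0,0,0],
    [-1,60,0,-80,0,0,0],
    [-1,60,0,-90,0,0,0.1],
    [-1,60,0,-90,0,0,0.2]
  ]
}}

```text
time: 25.28
ee_pos: [471.6, 155.7, 151.3]
ee_rot: [[-0.999, 0.032, 0.009], [0.032, 0.999, 0.002], [-0.009, 0.003, -1.0]]
wrist_force: [1.1, -1.0, -3.4]
width: 15.6
```

Emit:
{"op": "servo_tool", "data": {
  "series": [
    [-1,-5,-20,0,0,0,0.08],
    [-1,-12,-48,0,0,0,0.19],
    [-1,-19,-78,0,0,0,0.3],
    [-1,-26,-109,0,0,0,0.41],
    [-1,-34,-141,0,0,0,0.52],
    [-1,-42,-175,0,0,0,0.63],
    [-1,-50,-210,0,0,0,0.74],
    [-1,-58,-243,0,0,0,0.85],
    [-1,-66,-275,0,0,0,0.96],
    [-1,-73,-305,0,0,0,1.07]
  ]
}}

```text
time: 26.12
ee_pos: [533.7, -154.0, 147.2]
ee_rot: [[-0.45, 0.893, 0.002], [0.893, 0.45, -0.001], [-0.001, 0.001, -1.0]]
wrist_force: [0.6, 1.7, -3.4]
width: 15.8
```

Emit:
{"op": "servo_tool", "data": {
  "series": [
    [-1,0,0,0,0,0,0],
    [-1,0,0,0,0,0,0],
    [-1,0,0,0,0,0,0]
  ]
}}

```text
time: 26.37
ee_pos: [533.1, -151.6, 146.6]
ee_rot: [[-0.456, 0.89, -0.0], [0.89, 0.456, 0.001], [0.001, -0.0, -1.0]]
wrist_force: [0.4, 0.2, -2.7]
width: 15.6
```

Emit:
{"op": "servo_tool", "data": {
  "series": [
    [-1,-20,-6,0,0,0,0.01],
    [-1,-45,-13,0,0,0,0.02],
    [-1,-70,-20.5,0,0,0,0.033],
    [-1,-87,-25.6,0,0,0,0.033],
    [-1,-95,-28,0,0,0,0.033],
    [-1,-95,-28,10,0,0,0.033],
    [-1,-95,-28,30,0,0,0.033],
    [-1,-95,-28,50,0,0,0.033],
    [-1,-95,-28,60,0,0,0.033],
    [-1,-95,-28,60,0,0,0.033]
  ]
}}

```text
time: 27.2
ee_pos: [549.0, -246.5, 82.8]
ee_rot: [[-0.427, 0.904, -0.007], [0.904, 0.427, 0.004], [0.006, -0.004, -1.0]]
wrist_force: [-0.8, 0.8, -3.3]
width: 15.8
```

Emit:
{"op": "servo_tool", "data": {
  "series": [
    [-1,0,0,0,0,0,0],
    [-1,0,0,0,0,0,0],
    [-1,0,0,0,0,0,0]
  ]
}}

```text
time: 27.45
ee_pos: [553.0, -249.4, 88.3]
ee_rot: [[-0.426, 0.905, 0.002], [0.905, 0.426, -0.001], [-0.002, 0.002, -1.0]]
wrist_force: [0.0, -0.3, -3.1]
width: 15.5
```

```bash
python3 - <<'E'
from h import *
st=robot.get_state();print(st["time"],st["ee_pos"],st["ee_rot"].round(3))
a=robot.snapshot("wrist");b=robot.snapshot("scene");p=st["ee_pos"]
q=proj(p,cam("scene")).astype(int);c=cv2.resize(b[q[1]-45:q[1]+45,q[0]-45:q[0]+45],(384,384),interpolation=cv2.INTER_CUBIC)
cv2.imwrite("pics/w8.png",cv2.resize(np.hstack([a,c]),(797,342)))
E
```

```text
27.45 [ 553.03194942 -249.37172337   88.28633544] [[-0.426  0.905  0.002]
 [ 0.905  0.426 -0.001]
 [-0.002  0.002 -1.   ]]
```

View pics/w8.png

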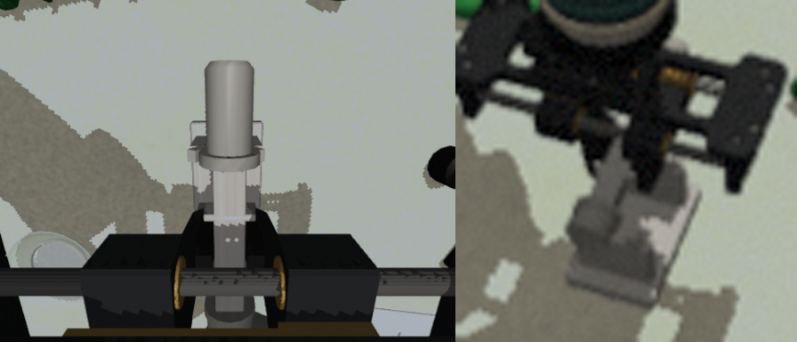

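Emit:
{"op": "servo_tool", "data": {
  "series": [
    [-1,0,0,5,0,0,0],
    [-1,0,0,10,0,0,0],
    [-1,0,0,15,0,0,0],
    [-1,0,0,15,0,0,0],
    [-1,0,0,15,0,0,0]
  ]
}}

```text
time: 27.97
ee_pos: [551.3, -248.9, 70.9]
ee_rot: [[-0.426, 0.905, -0.002], [0.905, 0.426, 0.001], [0.001, -0.001, -1.0]]
wrist_force: [0.3, 0.1, -3.1]
width: 15.6
```

Within 0.3 mm of the pick-up pose; lower gently to z ≈ 42.

Emit:
{"op": "servo_tool", "data": {
  "series": [
    [-1,0,0,5,0,0,0],
    [-1,0,0,10,0,0,0],
    [-1,0,0,15,0,0,0],
    [-1,0,0,19,0,0,0],
    [-1,0,0,22,0,0,0],
    [-1,0,0,24,0,0,0],
    [-1,0,0,26,0,0,0],
    [-1,0,0,27,0,0,0],
    [-1,0,0,28,0,0,0],
    [-1,0,0,28,0,0,0]
  ]
}}

```text
time: 28.8
ee_pos: [552.0, -249.2, 43.8]
ee_rot: [[-0.426, 0.905, 0.0], [0.905, 0.426, -0.0], [-0.0, 0.0, -1.0]]
wrist_force: [-0.6, -0.1, -2.9]
width: 15.4
```

Emit:
{"op": "servo_tool", "data": {
  "series": [
    [-1,0,0,0.5,0,0,0],
    [-1,0,0,1,0,0,0],
    [-1,0,0,1,0,0,0]
  ]
}}

```text
time: 29.05
ee_pos: [552.0, -249.3, 42.9]
ee_rot: [[-0.426, 0.905, 0.0], [0.905, 0.426, -0.0], [-0.0, 0.0, -1.0]]
wrist_force: [0.1, -0.8, -2.7]
width: 15.5
```

Emit:
{"op": "servo_tool", "data": {
  "series": [
    [-1,0,0,0.5,0,0,0],
    [-1,0,0,1,0,0,0],
    [-1,0,0,1,0,0,0]
  ]
}}

```text
time: 29.3
ee_pos: [552.1, -249.3, 42.1]
ee_rot: [[-0.426, 0.905, 0.0], [0.905, 0.426, -0.0], [-0.0, 0.0, -1.0]]
wrist_force: [-0.6, 0.4, -0.3]
width: 15.2
```

Emit:
{"op": "servo_tool", "data": {
  "series": [
    [-1,0,0,0.4,0,0,0],
    [-1,0,0,0.7,0,0,0],
    [-1,0,0,0.7,0,0,0]
  ]
}}

```text
time: 29.55
ee_pos: [552.1, -249.3, 42.1]
ee_rot: [[-0.426, 0.905, 0.0], [0.905, 0.426, -0.0], [-0.0, 0.0, -1.0]]
wrist_force: [-2.5, 1.0, 5.1]
width: 15.4
```

Emit:
{"op": "servo_tool", "data": {
  "series": [
    [-0.5,0,0,-0.5,0,0,0],
    [0,0,0,-0.5,0,0,0],
    [0.2,0,0,-0.5,0,0,0],
    [0.4,0,0,-0.5,0,0,0],
    [0.4,0,0,-0.5,0,0,0],
    [0.4,0,0,-0.5,0,0,0],
    [0.4,0,0,-0.5,0,0,0],
    [0.4,0,0,-0.5,0,0,0]
  ]
}}

```text
time: 30.22
ee_pos: [551.9, -249.2, 41.5]
ee_rot: [[-0.426, 0.905, -0.0], [0.905, 0.426, 0.0], [0.0, -0.0, -1.0]]
wrist_force: [0.3, -0.8, -0.1]
width: 61.9
```

Emit:
{"op": "servo_tool", "data": {
  "series": [
    [0.4,0,0,-5,0,0,0],
    [0.4,0,0,-15,0,0,0],
    [0.4,0,0,-30,0,0,0],
    [0.4,0,0,-55,0,0,0],
    [0.4,0,0,-85,0,0,0],
    [0.4,0,0,-115,0,0,0],
    [0.4,0,0,-140,0,0,0],
    [0.4,0,0,-155,0,0,0],
    [0.4,0,0,-155,0,0,0],
    [0.4,0,0,-155,0,0,0]
  ]
}}

```text
time: 31.05
ee_pos: [552.8, -249.6, 198.5]
ee_rot: [[-0.426, 0.905, 0.003], [0.905, 0.426, -0.002], [-0.003, 0.002, -1.0]]
wrist_force: [-0.3, -0.2, -1.4]
width: 61.6
```

```bash
python3 - <<'E'
from h import *
st=robot.get_state();print(st["time"],st["ee_pos"],st["width"],st["wrist_force"])
im=robot.snapshot("wrist");print([ (q,[(np.round(onz(d["centre"],60,cam("wrist",st))[:2],1),d["score"]) for d in robot.spot_point(q,"wrist")[:1]]) for q in("gauge_mid","cradle_seat")])
cv2.imwrite("pics/w9.png",im)
E
```

```text
31.05 [ 552.77020703 -249.63085146  198.53431873] 61.6260373524375 [-0.25161196 -0.2135543  -1.41770987]
[('gauge_mid', [(array([ 550.9, -247.2]), 0.73)]), ('cradle_seat', [(array([ 550.8, -247.9]), 0.78)])]
```

```bash
python3 -c "
from bench import robot
print(robot.finish_job())"
```

```text
the job is handed in; nothing more can be done
None
```

I checked the bore with both ends of the steel gauge, laid the gauge back in its cradle and handed the job in after about 31 s. The hand-in reports no verdict, so what follows comes from my own readings.

- **Go end:** it slid in freely. I held the collar on the tube's face at about 5–8 N (wrist reading) for just under 3 s, the last half second at about 8 N. A close-up before insertion put gauge and bore parallel. The 3 mm sideways offset it showed was taken out first.
- **No-go end:** I turned the gauge and pressed it on the same axis. It stopped at the tube's face and was refused. I held it at about 6–9 N for over a second, with no sign of tilt.
- **Peak force:** the highest force I read on the tube was about 9.5 N, against the 25 N limit. I only had readings at the end of each move.
- **Cradle:** the gauge was seated with about 5–8 N and released at the same pose where I picked it up. The detectors put its centre within about 1 mm of the seat. The gripper was clear, about 155 mm up.

**Not checked:** the last close-up could not be viewed because the picture limit was used up, so the final placement rests on the detector and the force and position readings. I did not re-measure the other objects. I saw no unexpected forces during the moves.

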